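# Bar in the griddle-cleaner tub and open its safety cap

### The job

Get the griddle-cleaner tub ready for use: pick up the loose steel keeper bar by its upright tab and lay it flat across the two notched posts in front of the tub's stand, then let go of it. Then take the tub's push-and-turn safety cap by its wing, press it down, twist it anticlockwise (seen from above) while pressed until it comes free, and lift it off. Finish still holding the cap upright in the gripper, a few centimetres clear above the tub's mouth, with the tub and bar left in place and the other things on the ledge undisturbed.

Things in the scene. Friction and masses are not known exactly. Their poses are not given: they have to be found in the camera images.
- keeper_grip (a point): Keeper bar, loose, tab up on the ledge: steel strip 190 long (its y) x 20 wide (x) x 10 thick; in its middle an upright wooden tab 14 thick (y) x 20 (x), 62 tall above the strip; 0.31 kg. This point: tab's axis, 54 above the strip's underside, 18 below the tab's top. Grip here across the 14 mm (fingers close along y, the strip's length). z up. Either way round will do.
- seat (a point): Where the bar belongs on the stand: midway between the two posts at the height of their notch floors (40 above the ledge); the centre of the bar's underside comes here. y runs from post to post, +x to the tub's axis, 63 away. Posts: 22 long (y), centred 78 either side; open-topped notches 26 wide (x), cheeks rising 16 above the floors.
- stand: Steel stand fixed to the ledge; origin on the ledge under the tub's centre, axes as the seat's. Base plate 150 x 196 x 8; walls up to 48 above the ledge hold the tub at both sides and the back (+x) with 2 mm play; its front (-x), where the posts are, is open. Place and yaw vary.
- mouth (a point): Tub of griddle cleaner, grey plastic, 0.6 kg, loose in the stand on its 8 mm base plate: body 90 x 90 x 52, round neck with a flange 44 across. This point: centre of the neck's top, 78 above the tub's underside. Axes as the seat's, z up. Three lugs inside the cap lock under the flange.
- cap_grip (a point): Cap, white plastic, 90 g, locked on the tub: fluted round skirt 57 across, 29 tall with its flat top; on that an upright wing 50 long (its x) x 14 thick (y) x 30 tall, to grip across its 14 mm. This point: the wing's centre, 15 above the flat top, 44 above the skirt's lower edge, at first 30.5 above the mouth point. At first x is turned 0.55 rad clockwise from the tub's x.
- cap: The same cap; origin at the centre of the skirt's lower edge. To open: press straight down 6 to 10 mm (7.5 is good), keep it down and turn it anticlockwise seen from above by about 1.1 rad (free between 0.9 and 1.25; a stop ends the turn near 1.3), then lift straight up. Unpressed, teeth stop the turn after about 0.1 rad (do not force it) and it will not lift.
- seal (a joint): Sprung sealing disc in the tub's mouth, under the cap: metres pressed down, 0 free (its top 11 mm above the mouth point) to 0.0105 fully down. Needs about 5 N to start moving, 9 N at 6 mm, 10 N at 7.5 mm, 12.5 N at full travel.
- cup: Steel cup, 68 across, 80 tall; origin under its centre; a bystander, leave it where it is
- dish: White ceramic dish, 110 across, 30 tall; origin under its centre; a bystander, leave it where it is
- turner: Turner 300 long lying near the ledge's far edge; origin at its underside; a bystander, leave it where it is
- shaker: Dark wooden shaker, 48 across, 97 tall; origin under its centre; a bystander, leave it where it is
- jar: Glass jar with hinged metal lid, 94 across, 134 tall; origin under its centre; a bystander, leave it where it is
There are look-alikes about, which are no part of the job. Of the things that look like the stand, the largest one is meant.

How it is judged:
On the way, in this order (a step that is already met when the one before it is completed fails the run):
1. the keeper bar lies in both post notches and is let go, the cap still on (x of keeper_grip in the frame of seat between -0.008 and 0.008 m and y of keeper_grip in the frame of seat between -0.018 and 0.018 m and z of keeper_grip in the frame of seat between 0.05 and 0.058 m and angle between the y axis of keeper_grip and the y axis of seat, either way round below 0.12 rad and angle between keeper_grip's own z axis and vertical below 0.1 rad and contact force between keeper and the fingers below 0.05 N and z of cap_grip in the frame of mouth below 0.038 m), for 0.2 s.
2. the cap is pressed down (value of joint seal above 0.005 m and z of cap_grip in the frame of mouth below 0.0265 m), for 0.1 s.
3. the cap is lifted clear above the tub's mouth in the gripper (z of cap_grip in the frame of mouth above 0.054 m and contact force between cap and the fingers above 0.5 N), for 0.2 s.
At the end, for the whole second after the job is handed in: Bar in both notches (8 mm across, 18 along, 4 high, 0.12 rad), not touched; tub upright in its stand (10 mm, 0.08 rad); cap held still by the fingers alone, tilt under 0.3 rad, lower edge 10 to 160 mm above the mouth, axis within 30 mm of the mouth's (all of step 3 and x of keeper_grip in the frame of seat between -0.008 and 0.008 m and y of keeper_grip in the frame of seat between -0.018 and 0.018 m and z of keeper_grip in the frame of seat between 0.05 and 0.058 m and angle between the y axis of keeper_grip and the y axis of seat, either way round below 0.12 rad and angle between keeper_grip's own z axis and vertical below 0.1 rad and x of mouth in the frame of seat between 0.053 and 0.073 m and y of mouth in the frame of seat between -0.01 and 0.01 m and z of mouth in the frame of seat between 0.042 and 0.05 m and angle between mouth's own z axis and vertical below 0.08 rad and contact force between keeper and the fingers below 0.05 N and horizontal distance between cap_grip and mouth below 0.03 m and z of cap_grip in the frame of mouth below 0.204 m and angle between cap_grip's own z axis and vertical below 0.3 rad and contact force between cap and tub below 0.02 N and contact force between cap and keeper below 0.02 N and contact force between cap and stand below 0.02 N and linear speed of cap below 0.03 m/s); the arm keeps its last pose, push and grip.
It fails at once if one of the other things (cup, dish, turner, shaker, jar) is pushed more than 30 mm (distance of any of cup, dish, turner, shaker, jar from where it was at the start of the episode above 0.03 m).
It fails at once if a cup, dish, shaker or jar is knocked over (angle between any of cup, dish, shaker, jar's own z axis and vertical above 0.5 rad).
It fails at once if the tub is tipped (angle between mouth's own z axis and vertical above 0.3 rad).
It also fails if it takes over 50 s, if anything falls off the work surface, if the arm or the gripper's body presses on something with over 40 N, if the wrist force passes 120 N, or if a joint passes its speed limit or range.

### The arm

A 6-joint arm with a two-finger parallel gripper is mounted at the origin on the work surface. World frame = base frame: x ahead of the robot, y to its left, z up, the work surface at z = 0. Lengths are in m, angles in rad, forces in N, time in s.
With the tool pointing down it reaches from about 0.35 to 0.8 m from the base axis. Payload 7.3 kg.
Tool frame: the origin (TCP) lies midway between the tips of the shut fingers; the grasp point (between the pads) lies 19 mm behind it (arm.grasp_offset is the distance from the TCP to the grasp point, in m); z points along the fingers, y is the line along which they close (so a half turn about z gives the same grasp; the last joint's range is limited). The gripper opens to 85 mm and grips with 20 to 120 N. Pads are 22 mm wide; open, the fingers measure 114 mm over their backs; the gripper's body (76 mm by 85 mm) begins 54 mm behind the grasp point. The pads swing forward as they close: fully open they stand 13 mm farther back than shut.
Start: joints at [-0.146, 0.342, 1.524, -0, 1.275, -0.146], TCP at [0.525, 0, 0.231] pointing down, gripper open.
Joint ranges: [-2.53, 2.53], [-0.77, 2.02], [0.04, 2.7], [-1, 4.14], [0.28, 2.66], [-3.11, 3.11]. Speed limits (rad/s): [2.57, 2.57, 3.14, 3.14, 3.14, 3.14].

### API

Orientations are given as a 3x3 rotation matrix whose columns are the frame's x, y, z axes.
In Python, from bench import sensors, optics, order, arm gives the robot as it stands. The module is installed in compiled form; this text tells all that it offers.
- The arm moves only by the tool move_arm, never from a script. Its argument "commands" is a list of rows, each an object of numbers: "claw": the closure in counts, from 0 (fully open) to 255 (shut); "x", "y", "z": the shift along the tool's x, y, z in cm; "rx", "ry", "rz": the turn, a rotation vector about the tool's x, y, z in rad. A call has 1 to 5 rows; each row is the pose to reach, as a shift and turn from the pose commanded when the call began, along the tool's axes at that moment; what a row does not reach only later rows make up. A row lasts 1/12 s, in which the tool goes at most 41.7 mm and 7.16 degrees, less where a joint would pass 70% of its speed; a pose out of reach is approached as far as the arm can. A call with a gripper value outside its range is refused whole. The fingers move at their own pace and stop on an object; the grip force is fixed at half the most. Time passes only in rows, so rows that repeat a pose let the fingers close. It gives the time, the measured TCP pose, the force, the opening and the grip force at its end, in the units of the state.
- sensors.state(): the state, without advancing time (a new reading comes with each control period).
- optics.camera(name): name is "scene" or "side" or "wrist"; returns a dict with "color" (420x560x3 uint8, red, green, blue), "K" (3x3 intrinsics, pixels), "rvec" (rotation vector, rad) and "tvec" (3), from world to camera coordinates, as OpenCV has them; the wrist camera has in their place "T_tool_cam" (4x4, takes a point from camera to tool coordinates, whose origin is the TCP and whose axes are the flange's). Camera axes: x right, y down, z forward; pixel columns grow to the right and rows downward; lengths in m; the calibration is good to about 2 mm. A picture is of the moment at which its call begins: read the wrist's pose just before it. There is no depth.
- order.finish_job(): hands the job in; it is judged then, once.
The state is a dict: "time_s": time; "joints": joint angles; "joint_vel": joint speeds; "tau": joint torques, N m; "position": TCP position; "tcp_rot": TCP orientation; "wrist_force": force on the tool from outside, world axes, zero at the start; "wrist_torque": the same for the moment, N m; "gripper_width": opening from 0.0 (shut) to 1.0 (fully open); "grasp_force": force on a finger pad.
Only numpy, scipy, OpenCV 4.12 (cv2) and the standard library are available. Lean on these libraries where they do the work, as an engineer would, in place of code of your own. Each camera call takes 0.05 s, during which the arm holds its last target. There are 200 camera calls.

## Working session

There is one attempt and no reset: what is moved stays moved. The work goes in short steps, Python scripts to look and compute and a tool call to move; the robot and the scene stay as the last step left them, time stands still between calls to the robot, and variables do not carry over. Pictures are saved under pics/ and viewed, at most 10 in all, crops included, and the job is handed in when it is done.

Besides the shell and the picture viewer there is one more tool, called after ">>>" by a JSON object that holds its "api" and its "payload". move_arm: Moves the arm, as the interface text tells. Its arguments: {"type":"object","properties":{"commands":{"type":"array","items":{"type":"object","properties":{"claw":{"type":"number"},"x":{"type":"number"},"y":{"type":"number"},"z":{"type":"number"},"rx":{"type":"number"},"ry":{"type":"number"},"rz":{"type":"number"}}}}},"required":["commands"]}

```bash
mkdir -p pics; cat > h.py <<'E'
import numpy as np, cv2
from bench import sensors, optics, order, arm
def snap(n,f):
    s=sensors.state(); c=optics.camera(n)
    cv2.imwrite(f'pics/{f}.png',cv2.cvtColor(c['color'],cv2.COLOR_RGB2BGR))
    if 'rvec' in c:
        R=cv2.Rodrigues(np.array(c['rvec']))[0]; t=np.array(c['tvec']).ravel(); Rw=R.T; o=-R.T@t
    else:
        T=np.array(c['T_tool_cam']); Rt=np.array(s['tcp_rot']); Rw=Rt@T[:3,:3]; o=Rt@T[:3,3]+np.array(s['position'])
    np.savez(f'pics/{f}.npz',K=c['K'],Rw=Rw,o=o)
def ray(f,u,v):
    d=np.load(f'pics/{f}.npz'); r=d['Rw']@np.linalg.inv(d['K'])@np.array([u,v,1.]); return d['o'],r/np.linalg.norm(r)
def onz(f,u,v,z):
    o,r=ray(f,u,v); return o+r*(z-o[2])/r[2]
def proj(f,p):
    d=np.load(f'pics/{f}.npz'); q=d['K']@d['Rw'].T@(np.array(p)-d['o']); return q[:2]/q[2]
E
python3 - <<'E'
from h import *
for n in ['scene','side','wrist']: snap(n,n+'0')
a=cv2.imread('pics/scene0.png');b=cv2.imread('pics/side0.png');
for n in ['scene0','side0','wrist0']: d=np.load(f'pics/{n}.npz'); print(n,d['o'],d['Rw'][:,2],d['K'][0,0])
print(sensors.state())
for n in ['scene','side']: cv2.imwrite(f'pics/{n}0b.png',cv2.resize(cv2.imread(f'pics/{n}0.png'),(800,600),interpolation=cv2.INTER_CUBIC))
E
```

```text
scene0 [ 0.94599882 -0.11297342  0.82812454] [-0.48243515  0.11674292 -0.86811717] 383.4124523639319
side0 [0.34541198 0.65488957 0.66210294] [ 0.17283199 -0.7606499  -0.62573224] 436.2476035737023
wrist0 [0.52470014 0.0791425  0.37534067] [-0.00104339 -0.31233506 -0.94997143] 369.7671184677813
{'time_s': 0.15, 'joints': array([-1.46023127e-01,  3.42567485e-01,  1.52476476e+00, -3.05449646e-05,
        1.27537290e+00, -1.45988351e-01]), 'joint_vel': array([ 9.61501532e-04, -1.93765339e-03, -3.12777392e-03,  9.08492182e-06,
        1.18706988e-03, -1.99795010e-04]), 'tau': array([ 1.24654900e-03, -4.33907533e+01, -2.46148127e+01, -9.02174702e-05,
        5.71925848e-03,  3.60333468e-05]), 'position': array([5.24721937e-01, 4.17521555e-05, 2.30794566e-01]), 'tcp_rot': array([[ 2.59398429e-05,  9.99999389e-01, -1.10489749e-03],
       [ 9.99999991e-01, -2.57929500e-05,  1.32961134e-04],
       [ 1.32932554e-04, -1.10490093e-03, -9.99999381e-01]]), 'wrist_force': array([-0.27169596, -0.07386316,  0.3724668 ]), 'wrist_torque': array([-0.00691829, -0.01762015, -0.04623863]), 'grasp_force': 0.0, 'gripper_width': 0.9987620765375609}
```

View pics/scene0b.png

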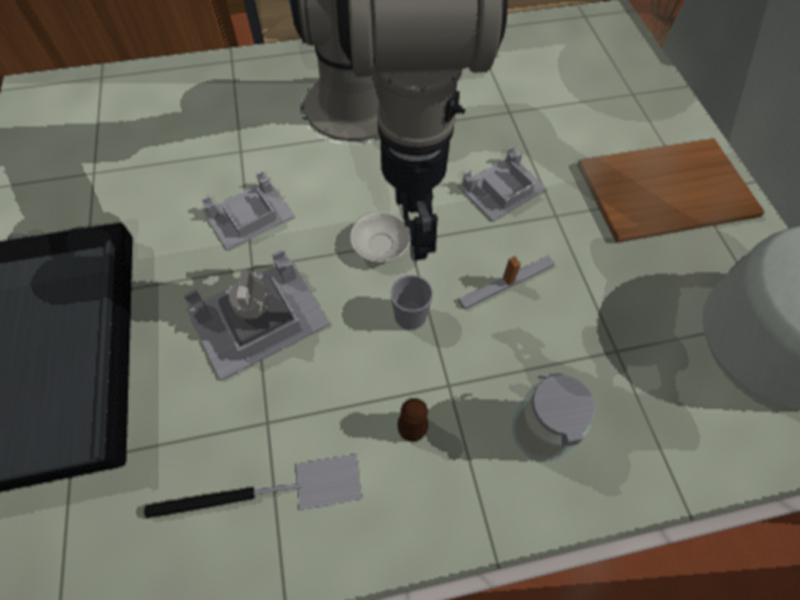

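View pics/side0b.png

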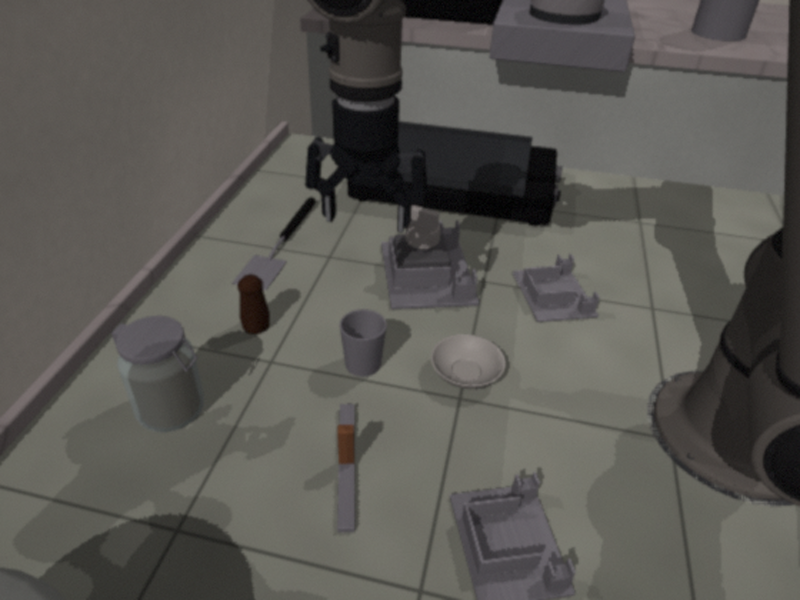

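Scene view (800×600 scale): the keeper bar has its ends at (463,301) and (551,263) and its tab top at (514,262). The big stand has posts near (197,302) and (281,262), with plate corners near (222,375) and (328,322). The side view shows the bar ends at (347,404) and (346,530), with the tab top at (346,428).

```bash
python3 - <<'E'
from h import *
s=.7
P=lambda u,v,z,n='scene0':onz(n,u*s,v*s,z).round(4)
print('bar ends scene',P(463,301,.005),P(551,263,.005),'tab top',P(514,260,.072))
print('bar ends side',P(347,404,.01,'side0'),P(346,530,.005,'side0'),'tab',P(346,428,.072,'side0'))
print('posts',P(196,296,.056),P(281,256,.056))
print('plate',P(222,375,.004),P(328,322,.004))
print('cap wing',P(243,292,.155))
print('cap side',P(423,215,.155,'side0'))
def crop(n,x0,y0,w,h,k):
    return cv2.resize(cv2.imread(f'pics/{n}.png')[y0:y0+h,x0:x0+w],None,fx=k,fy=k,interpolation=cv2.INTER_CUBIC)
a=crop('scene0',115,165,130,110,6)
cv2.imwrite('pics/c1.png',a[:600,:800])
E
```

```text
bar ends scene [0.5237 0.0996 0.005 ] [0.4808 0.2756 0.005 ] tab top [0.5005 0.1858 0.072 ]
bar ends side [0.5237 0.0979 0.01  ] [0.4711 0.2786 0.005 ] tab [0.497  0.1879 0.072 ]
posts [ 0.4526 -0.333   0.056 ] [ 0.4031 -0.1911  0.056 ]
plate [ 0.5745 -0.3121  0.004 ] [ 0.5156 -0.1335  0.004 ]
cap wing [ 0.5228 -0.24    0.155 ]
cap side [ 0.4813 -0.1867  0.155 ]
```

View pics/c1.png

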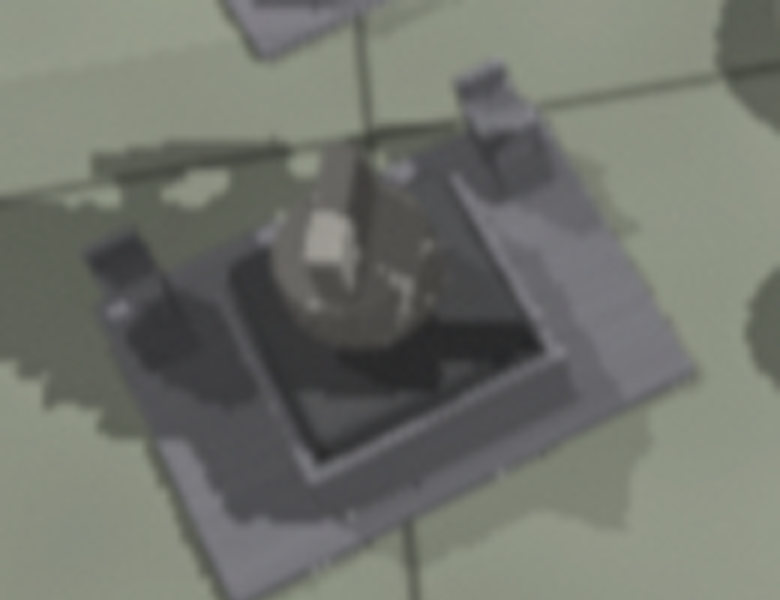

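The crop shows the big stand with the tub and cap. Plate rear corners are at crop (238,598) and (697,375), rear wall corners at (316,472) and (560,352), and the posts at upper left and upper right. The wing runs from (340,155) to (328,245). I'm moving over the bar while turning the tool, for a close look.

>>> {"api": "move_arm", "payload": {"commands": [{"x": 18.7,"y": -2.6,"rz": 1.3,"claw": 0},{"x": 18.7,"y": -2.6,"rz": 1.3,"claw": 0},{"x": 18.7,"y": -2.6,"rz": 1.3,"claw": 0},{"x": 18.7,"y": -2.6,"rz": 1.3,"claw": 0},{"x": 18.7,"y": -2.6,"rz": 1.3,"claw": 0}]}}

```text
validation failed for argument at $.co...
```

```bash
python3 - <<'E'
from h import *
from scipy.optimize import least_squares
s=sensors.state(); print(s['position'],s['tcp_rot'][:,1],s['joints'])
# stand fit: pts (x,y,z) known in y/z
px=lambda c:(np.array(c)/6+[115,165])
A=[((238,598),.008),((697,375),.008),((316,472),.048),((560,352),.048)]
for c,z in A: print(c,onz('scene0',*px(c),z).round(4))
E
```

```text
[5.24721937e-01 4.17521555e-05 2.30794566e-01] [ 9.99999389e-01 -2.57929500e-05 -1.10490093e-03] [-1.46023127e-01  3.42567485e-01  1.52476476e+00 -3.05449646e-05
  1.27537290e+00 -1.45988351e-01]
(238, 598) [ 0.5812 -0.3131  0.008 ]
(697, 375) [ 0.524  -0.1305  0.008 ]
(316, 472) [ 0.5552 -0.2727  0.048 ]
(560, 352) [ 0.5242 -0.179   0.048 ]
```

>>> {"api": "move_arm", "payload": {"commands": [{"x": 4,"y": -0.5,"z": 0,"rx": 0,"ry": 0,"rz": 0.12,"claw": 0}]}}

```text
time_s: 0.23
position: [0.5213, 0.0333, 0.2308]
tcp_rot: [[0.114, 0.993, 0.0], [0.993, -0.114, -0.002], [-0.002, 0.0, -1.0]]
wrist_force: [0.9, 0.1, 0.2]
gripper_width: 1.005
grasp_force: 0.0
```

>>> {"api": "move_arm", "payload": {"commands": [{"x": 14.3,"y": -3.8,"z": 0,"rx": 0,"ry": 0,"rz": 1.18,"claw": 0},{"x": 14.3,"y": -3.8,"z": 0,"rx": 0,"ry": 0,"rz": 1.18,"claw": 0},{"x": 14.3,"y": -3.8,"z": 0,"rx": 0,"ry": 0,"rz": 1.18,"claw": 0},{"x": 14.3,"y": -3.8,"z": 0,"rx": 0,"ry": 0,"rz": 1.18,"claw": 0},{"x": 14.3,"y": -3.8,"z": 0,"rx": 0,"ry": 0,"rz": 1.18,"claw": 0}]}}

```text
time_s: 0.65
position: [0.4972, 0.1888, 0.2311]
tcp_rot: [[0.638, 0.77, -0.001], [0.77, -0.638, 0.002], [0.001, -0.002, -1.0]]
wrist_force: [0.1, 0.6, 0.1]
gripper_width: 0.996
grasp_force: 0.0
```

>>> {"api": "move_arm", "payload": {"commands": [{"x": 0,"y": 0,"z": 0,"rx": 0,"ry": 0,"rz": 0.56,"claw": 0},{"x": 0,"y": 0,"z": 0,"rx": 0,"ry": 0,"rz": 0.56,"claw": 0},{"x": 0,"y": 0,"z": 0,"rx": 0,"ry": 0,"rz": 0.56,"claw": 0},{"x": 0,"y": 0,"z": 0,"rx": 0,"ry": 0,"rz": 0.56,"claw": 0},{"x": 0,"y": 0,"z": 0,"rx": 0,"ry": 0,"rz": 0.56,"claw": 0}]}}

```text
time_s: 1.07
position: [0.4985, 0.1839, 0.231]
tcp_rot: [[0.951, 0.309, -0.001], [0.309, -0.951, -0.0], [-0.001, -0.0, -1.0]]
wrist_force: [0.4, -0.2, 0.0]
gripper_width: 1.005
grasp_force: 0.0
```

```bash
python3 - <<'E'
from h import *
s=sensors.state(); print(s['position'],s['tcp_rot'][:,1],s['joints'])
snap('wrist','w1'); cv2.imwrite('pics/w1b.png',cv2.resize(cv2.imread('pics/w1.png'),(800,600),interpolation=cv2.INTER_CUBIC))
d=np.load('pics/w1.npz'); print(d['o'],d['Rw'])
E
```

```text
[0.49847413 0.183893   0.2309717 ] [ 3.09127648e-01 -9.51020555e-01 -2.82901175e-05] [ 2.09154623e-01  3.54261090e-01  1.50678952e+00 -4.76078338e-05
  1.28124409e+00  1.46568893e+00]
[0.57498661 0.20740807 0.37554353] [[ 3.09541749e-01 -9.02812322e-01 -2.98519372e-01]
 [-9.50885473e-01 -2.94173032e-01 -9.63278005e-02]
 [-8.50423577e-04  3.13675210e-01 -9.49529957e-01]]
```

View pics/w1b.png

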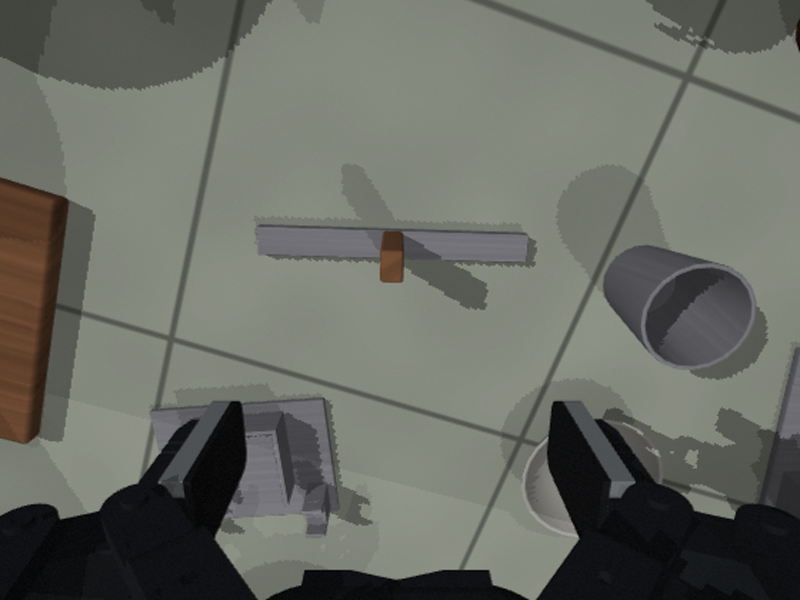

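The wrist view (800 scale) shows the bar's top-face corners at (256,225), (259,254), (527,233) and (527,263). The tab's top-face centre is about (392,265).

```bash
cat >> h.py <<'E'
def tool(p):  # world point -> shift in cm along tool axes from measured TCP
    s=sensors.state(); return (np.array(s['tcp_rot']).T@(np.array(p)-np.array(s['position']))*100).round(2)
E
python3 - <<'E'
from h import *
P=lambda u,v,z:onz('w1',u*.7,v*.7,z)
L=(P(256,225,.01)+P(259,254,.01))/2;R=(P(527,233,.01)+P(527,263,.01))/2
t=P(392,265,.072); c=(L+R)/2; print(L,R,np.linalg.norm(L-R),c,t)
d=R-L; print('bar ang',np.degrees(np.arctan2(d[1],d[0])),'tool y',np.degrees(np.arctan2(*np.array(sensors.state()['tcp_rot'])[[1,0],1])))
m=(c+t)/2; print(m, tool([m[0],m[1],.054-arm.grasp_offset]), arm.grasp_offset)
E
```

```text
[0.47274357 0.27687132 0.01      ] [0.52569294 0.09464757 0.01      ] 0.18976071748669565 [0.49921825 0.18575945 0.01      ] [0.49986973 0.18584557 0.072     ]
bar ang -73.79754263112228 tool y -72.03865191666479
[0.49954399 0.18580251 0.041     ] [ 0.17 -0.15 19.57] 0.0187
```

>>> {"api": "move_arm", "payload": {"commands": [{"x": 0.2,"y": -0.15,"z": 4.0,"rx": 0,"ry": 0,"rz": 0.03,"claw": 0},{"x": 0.2,"y": -0.15,"z": 8.1,"rx": 0,"ry": 0,"rz": 0.03,"claw": 0},{"x": 0.2,"y": -0.15,"z": 12.2,"rx": 0,"ry": 0,"rz": 0.03,"claw": 0},{"x": 0.2,"y": -0.15,"z": 16,"rx": 0,"ry": 0,"rz": 0.03,"claw": 0},{"x": 0.2,"y": -0.15,"z": 19.5,"rx": 0,"ry": 0,"rz": 0.03,"claw": 0}]}}

```text
time_s: 1.53
position: [0.4993, 0.1857, 0.0341]
tcp_rot: [[0.958, 0.288, -0.001], [0.288, -0.958, -0.0], [-0.001, -0.0, -1.0]]
wrist_force: [0.4, 1.0, -0.0]
gripper_width: 0.996
grasp_force: 0.0
```

```bash
python3 - <<'E'
from h import *
print(tool([.49954,.1858,.0353]))
E
```

```text
[ 0.02 -0.   -0.12]
```

>>> {"api": "move_arm", "payload": {"commands": [{"x": 0,"y": 0,"z": -0.1,"rx": 0,"ry": 0,"rz": 0.01,"claw": 255},{"x": 0,"y": 0,"z": -0.1,"rx": 0,"ry": 0,"rz": 0.01,"claw": 255},{"x": 0,"y": 0,"z": -0.1,"rx": 0,"ry": 0,"rz": 0.01,"claw": 255},{"x": 0,"y": 0,"z": -0.1,"rx": 0,"ry": 0,"rz": 0.01,"claw": 255},{"x": 0,"y": 0,"z": -0.1,"rx": 0,"ry": 0,"rz": 0.01,"claw": 255}]}}

```text
time_s: 1.95
position: [0.5016, 0.1862, 0.0397]
tcp_rot: [[0.961, 0.277, 0.004], [0.277, -0.961, 0.001], [0.005, 0.0, -1.0]]
wrist_force: [0.3, -0.3, 0.3]
gripper_width: 0.297
grasp_force: 0.0
```

>>> {"api": "move_arm", "payload": {"commands": [{"x": 0,"y": 0,"z": 0,"rx": 0,"ry": 0,"rz": 0,"claw": 255},{"x": 0,"y": 0,"z": 0,"rx": 0,"ry": 0,"rz": 0,"claw": 255},{"x": 0,"y": 0,"z": 0,"rx": 0,"ry": 0,"rz": 0,"claw": 255}]}}

```text
time_s: 2.2
position: [0.5015, 0.1865, 0.0395]
tcp_rot: [[0.961, 0.277, 0.004], [0.277, -0.961, 0.001], [0.004, -0.0, -1.0]]
wrist_force: [-1.3, 2.0, 8.3]
gripper_width: 0.158
grasp_force: 60.2
```

>>> {"api": "move_arm", "payload": {"commands": [{"x": 0,"y": 0,"z": -4,"rx": 0,"ry": 0,"rz": 0,"claw": 255},{"x": 0,"y": 0,"z": -8,"rx": 0,"ry": 0,"rz": 0,"claw": 255},{"x": 0,"y": 0,"z": -12,"rx": 0,"ry": 0,"rz": 0,"claw": 255},{"x": 0,"y": 0,"z": -16,"rx": 0,"ry": 0,"rz": 0,"claw": 255},{"x": -1,"y": 2,"z": -19,"rx": 0,"ry": 0,"rz": 0,"claw": 255}]}}

```text
time_s: 2.62
position: [0.4967, 0.1662, 0.2313]
tcp_rot: [[0.96, 0.279, 0.005], [0.279, -0.96, 0.002], [0.005, -0.001, -1.0]]
wrist_force: [0.6, 1.0, -2.7]
gripper_width: 0.152
grasp_force: 59.8
```

>>> {"api": "move_arm", "payload": {"commands": [{"x": -24,"y": 39,"z": 0,"rx": 0,"ry": 0,"rz": 0,"claw": 255},{"x": -24,"y": 39,"z": 0,"rx": 0,"ry": 0,"rz": 0,"claw": 255},{"x": -24,"y": 39,"z": 0,"rx": 0,"ry": 0,"rz": 0,"claw": 255},{"x": -24,"y": 39,"z": 0,"rx": 0,"ry": 0,"rz": 0,"claw": 255},{"x": -24,"y": 39,"z": 0,"rx": 0,"ry": 0,"rz": 0,"claw": 255}]}}

```text
time_s: 3.03
position: [0.4388, -0.0382, 0.2277]
tcp_rot: [[0.961, 0.278, 0.0], [0.278, -0.961, -0.0], [0.0, 0.0, -1.0]]
wrist_force: [1.4, -0.2, -3.9]
gripper_width: 0.153
grasp_force: 59.8
```

>>> {"api": "move_arm", "payload": {"commands": [{"x": -12.8,"y": 21.2,"z": 0,"rx": 0,"ry": 0,"rz": -0.03,"claw": 255},{"x": -12.8,"y": 21.2,"z": 0,"rx": 0,"ry": 0,"rz": -0.03,"claw": 255},{"x": -12.8,"y": 21.2,"z": 0,"rx": 0,"ry": 0,"rz": -0.03,"claw": 255},{"x": -12.8,"y": 21.2,"z": 0,"rx": 0,"ry": 0,"rz": -0.03,"claw": 255},{"x": -12.8,"y": 21.2,"z": 0,"rx": 0,"ry": 0,"rz": -0.03,"claw": 255}]}}

```text
time_s: 3.45
position: [0.3848, -0.2395, 0.2278]
tcp_rot: [[0.952, 0.306, 0.0], [0.306, -0.952, -0.0], [0.0, 0.0, -1.0]]
wrist_force: [2.1, -0.3, -3.4]
gripper_width: 0.149
grasp_force: 59.8
```

>>> {"api": "move_arm", "payload": {"commands": [{"x": -0.5,"y": 0.5,"z": 0,"rx": 0,"ry": 0,"rz": 0,"claw": 255},{"x": -0.5,"y": 0.5,"z": 0,"rx": 0,"ry": 0,"rz": 0,"claw": 255},{"x": -0.5,"y": 0.5,"z": 0,"rx": 0,"ry": 0,"rz": 0,"claw": 255}]}}

```text
time_s: 3.7
position: [0.3824, -0.2441, 0.2273]
tcp_rot: [[0.953, 0.304, -0.0], [0.304, -0.953, 0.001], [0.0, -0.001, -1.0]]
wrist_force: [0.4, 0.3, -4.5]
gripper_width: 0.156
grasp_force: 60.2
```

```bash
python3 - <<'E'
from h import *
s=sensors.state(); print(s['position'],s['tcp_rot'],s['joints'])
snap('wrist','w2'); cv2.imwrite('pics/w2b.png',cv2.resize(cv2.imread('pics/w2.png'),(800,600),interpolation=cv2.INTER_CUBIC))
E
```

```text
[ 0.38237484 -0.24409221  0.2272768 ] [[ 9.52720755e-01  3.03847202e-01 -2.00166901e-04]
 [ 3.03847261e-01 -9.52720379e-01  8.50073031e-04]
 [ 6.75892267e-05 -8.70702384e-04 -9.99999619e-01]] [-7.37715454e-01  2.15327452e-01  1.71367228e+00  5.27795011e-04
  1.21331285e+00  5.24167730e-01]
```

View pics/w2b.png

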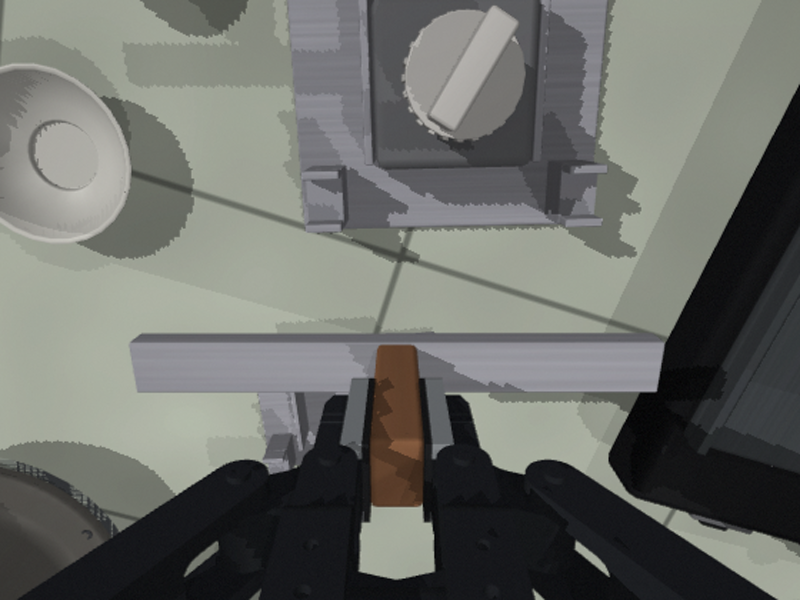

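The wrist view shows the bar held level at (132–664, 335–391) in 800 scale. The posts are at about (323,200) and (583,195), and the cap centre is near (463,75). I'll enlarge the posts and cap.

```bash
python3 - <<'E'
from h import *
a=cv2.imread('pics/w2.png')[0:170,200:430]
cv2.imwrite('pics/c2.png',cv2.resize(a,None,fx=3.4,fy=3.4,interpolation=cv2.INTER_CUBIC))
E
```

```text
(no output)
```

View pics/c2.png

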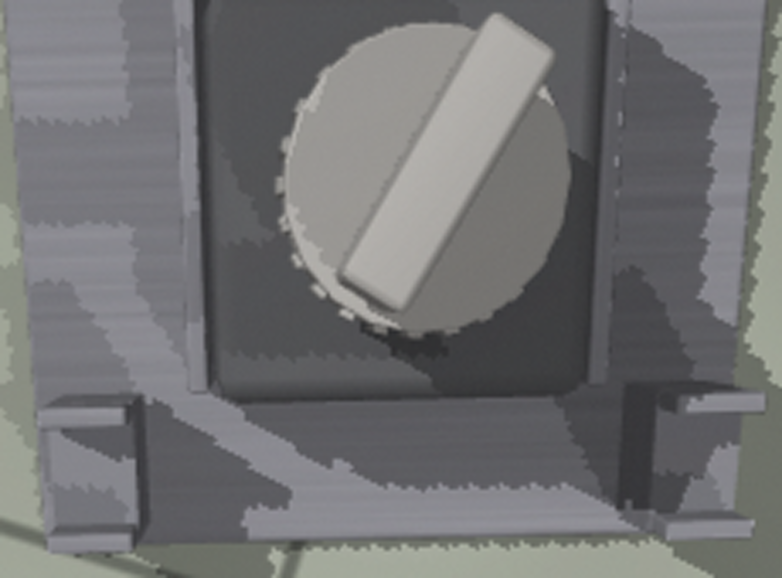

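Crop (3.4×, offset 200,0): the left post's notch centre is at about (88,477) and the right's at about (715,464). The wing-top corners are at (497,12), (553,52), (405,310) and (340,273).

```bash
python3 - <<'E'
from h import *
q=lambda u,v,z:onz('w2',u/3.4+200,v/3.4,z)
L=q(88,477,.056);R=q(715,464,.056); d=L-R; print(L,R,np.linalg.norm(d))
yaw=np.arctan2(-d[0],d[1]); m=(L+R)/2; ex=np.array([np.cos(yaw),np.sin(yaw)])
print('seat',m,'yaw',yaw,'tub',m[:2]+.063*ex)
W=[q(u,v,.1315) for u,v in [(497,12),(553,52),(405,310),(340,273)]]
wc=sum(W)/4; a=(W[0]+W[1]-W[2]-W[3])/2; wa=np.arctan2(a[1],a[0]); print('wing c',wc,'len',np.linalg.norm(a),'ang',wa,'rel',wa-yaw)
# bar pose from picture: top edge corners far (132,335)?? bar face pixels, tab top
p=lambda u,v,z:onz('w2',u*.7,v*.7,z)
s=sensors.state();T=np.array(s['tcp_rot']);o=np.array(s['position'])
for zt in (.195,.2):
  l=(p(143,335,zt)+p(138,391,zt))/2
for n,(u,v) in dict(fl=(132,343),nl=(138,391),fr=(664,343),nr=(658,391)).items():
  w=p(u,v,o[2]-.0395+.01); print(n,((w-o)@T*1000).round(1))
w=(p(371,506,0),);
ty=np.arctan2(T[1,1],T[0,1]); print('tool y',ty,'need',yaw-np.pi/2,'rz',-(yaw-np.pi/2-ty))
print('shift to seat',tool([*m[:2],.0795]))
E
```

```text
[ 0.40589368 -0.19178726  0.056     ] [ 0.4563493  -0.33913647  0.056     ] 0.15574838522948636
seat [ 0.43112149 -0.26546187  0.056     ] yaw 0.32990801481751597 tub [ 0.49072403 -0.24505264]
wing c [ 0.49021632 -0.24465719  0.1315    ] len 0.048796833877883895 ang -0.2258801690337986 rel -0.5557881838513146
fl [  6.1 -92.5  29.6]
nl [-13.  -93.3  29.6]
fr [ 6.  97.1 29.4]
nr [-13.   97.9  29.4]
tool y -1.2604507130078133 need -1.2408883119773806 rz -0.01956240103043272
shift to seat [ 3.93  3.59 14.78]
```

>>> {"api": "move_arm", "payload": {"commands": [{"x": 2,"y": 1.7,"z": 3,"rx": 0,"ry": 0,"rz": -0.02,"claw": 255},{"x": 4.2,"y": 3.4,"z": 6,"rx": 0,"ry": 0,"rz": -0.02,"claw": 255},{"x": 4.2,"y": 3.4,"z": 9,"rx": 0,"ry": 0,"rz": -0.02,"claw": 255},{"x": 4.2,"y": 3.4,"z": 11,"rx": 0,"ry": 0,"rz": -0.02,"claw": 255},{"x": 4.2,"y": 3.4,"z": 11,"rx": 0,"ry": 0,"rz": -0.02,"claw": 255}]}}

```text
time_s: 4.17
position: [0.4318, -0.2602, 0.1132]
tcp_rot: [[0.945, 0.327, -0.007], [0.327, -0.945, 0.006], [-0.005, -0.008, -1.0]]
wrist_force: [-0.7, 0.1, -4.4]
gripper_width: 0.156
grasp_force: 60.1
```

```bash
python3 - <<'E'
from h import *
snap('wrist','w3'); snap('side','s3')
s=sensors.state(); T=np.array(s['tcp_rot']); print(s['position'],np.arctan2(T[1,1],T[0,1]),T[:,2],s['wrist_force'])
print('to target',tool(np.array([.43112,-.26546,.0795])+T@[.0032,-.002,0]))
a=cv2.imread('pics/w3.png'); b=cv2.imread('pics/s3.png')[120:260,210:400]
a=cv2.resize(a,(560,420)); b=cv2.resize(b,(560,412),interpolation=cv2.INTER_CUBIC)
cv2.imwrite('pics/c3.png',cv2.resize(a,(800,600),interpolation=cv2.INTER_CUBIC)); cv2.imwrite('pics/c3s.png',b)
E
```

```text
[ 0.43367223 -0.26250385  0.11752568] -1.238336378874529 [-7.35163882e-04  8.56347375e-04 -9.99999363e-01] [ 0.18253396  0.5999222  -2.54064057]
to target [-0.02  0.    3.8 ]
```

View pics/c3.png

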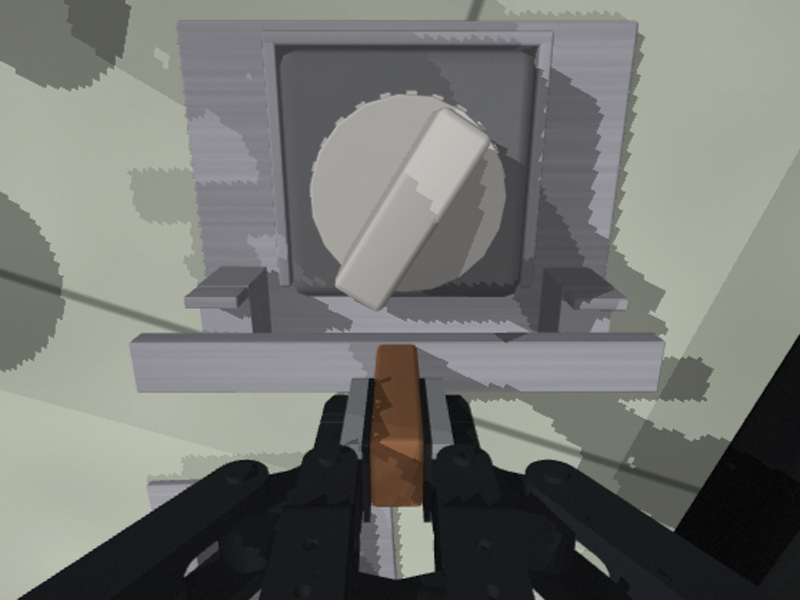

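Close view: the bar is just in front of the back cheeks. Their near top edges are at (188–238,307) on the left and (575–627,309) on the right. I'll check the clearance numerically.

```bash
python3 - <<'E'
from h import *
s=sensors.state();T=np.array(s['tcp_rot']);o=np.array(s['position'])
f=lambda u,v,z:((onz('w3',u*.7,v*.7,z)-o)@T*1000).round(1)
for u,v in [(188,307),(238,307),(575,309),(627,309)]: print('cheek',f(u,v,.056))
for u,v in [(131,342),(138,391),(665,342),(658,391)]: print('bar',f(u,v,o[2]-.0295))
E
```

```text
cheek [  9.  -86.5  61.6]
cheek [  9.1 -66.2  61.6]
cheek [ 8.9 70.  61.4]
cheek [ 8.9 90.9 61.4]
bar [  7.2 -94.4  29.6]
bar [-11.9 -94.9  29.6]
bar [ 8.1 91.1 29.4]
bar [-10.8  91.7  29.4]
```

>>> {"api": "move_arm", "payload": {"commands": [{"x": 0,"y": 0.3,"z": 1,"rx": 0,"ry": 0,"rz": 0,"claw": 255},{"x": 0,"y": 0.3,"z": 2,"rx": 0,"ry": 0,"rz": 0,"claw": 255},{"x": 0,"y": 0.3,"z": 2.8,"rx": 0,"ry": 0,"rz": 0,"claw": 255},{"x": 0,"y": 0.3,"z": 3.5,"rx": 0,"ry": 0,"rz": 0,"claw": 255},{"x": 0,"y": 0.3,"z": 3.5,"rx": 0,"ry": 0,"rz": 0,"claw": 255}]}}

```text
time_s: 4.68
position: [0.4335, -0.2661, 0.0809]
tcp_rot: [[0.946, 0.324, -0.002], [0.324, -0.946, 0.002], [-0.001, -0.002, -1.0]]
wrist_force: [-0.3, -0.2, -3.5]
gripper_width: 0.149
grasp_force: 60.2
```

```bash
python3 - <<'E'
from h import *
snap('side','s4')
s=sensors.state(); print(s['position'],s['wrist_force'],s['wrist_torque'])
b=cv2.imread('pics/s4.png')[130:235,240:380]
cv2.imwrite('pics/c4.png',cv2.resize(b,(800,600),interpolation=cv2.INTER_CUBIC))
E
```

```text
[ 0.43375998 -0.2663449   0.08156603] [-0.17584126  0.27297279 -3.94158033] [0.01410172 0.04221226 0.0041246 ]
```

View pics/c4.png

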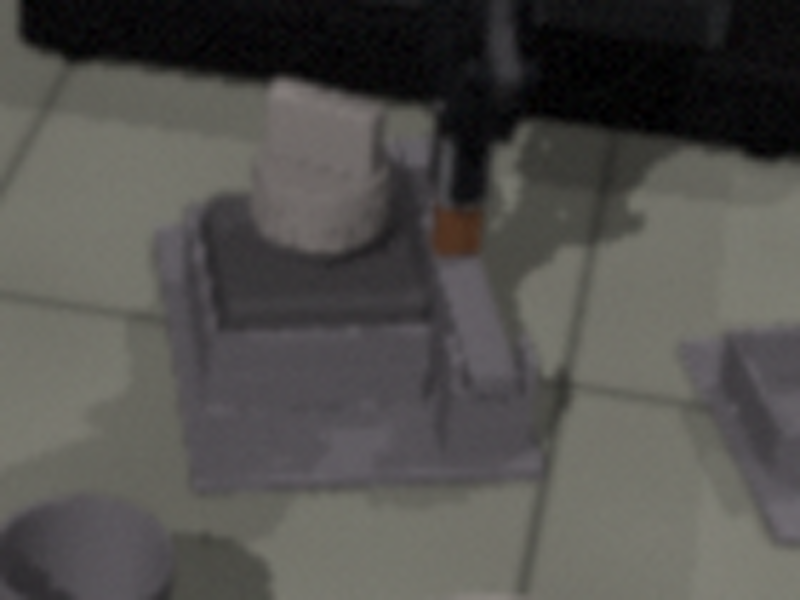

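The side view shows the bar's near end inside its notch at about (490,385), with no contact force yet. I'm lowering the last few millimetres.

>>> {"api": "move_arm", "payload": {"commands": [{"x": 0,"y": 0,"z": 0.15,"rx": 0,"ry": 0,"rz": 0,"claw": 255},{"x": 0,"y": 0,"z": 0.25,"rx": 0,"ry": 0,"rz": 0,"claw": 255},{"x": 0,"y": 0,"z": 0.25,"rx": 0,"ry": 0,"rz": 0,"claw": 255}]}}

```text
time_s: 4.98
position: [0.4344, -0.2668, 0.0799]
tcp_rot: [[0.946, 0.324, 0.0], [0.324, -0.946, -0.0], [0.0, 0.0, -1.0]]
wrist_force: [0.5, -0.1, -4.7]
gripper_width: 0.15
grasp_force: 60.2
```

>>> {"api": "move_arm", "payload": {"commands": [{"x": 0,"y": 0,"z": 0.1,"rx": 0,"ry": 0,"rz": 0,"claw": 255},{"x": 0,"y": 0,"z": 0.2,"rx": 0,"ry": 0,"rz": 0,"claw": 255},{"x": 0,"y": 0,"z": 0.2,"rx": 0,"ry": 0,"rz": 0,"claw": 255}]}}

```text
time_s: 5.23
position: [0.4346, -0.2669, 0.0795]
tcp_rot: [[0.946, 0.325, 0.001], [0.325, -0.946, -0.001], [0.001, 0.001, -1.0]]
wrist_force: [-3.3, 1.9, 10.5]
gripper_width: 0.153
grasp_force: 62.2
```

>>> {"api": "move_arm", "payload": {"commands": [{"x": 0,"y": 0,"z": -0.1,"rx": 0,"ry": 0,"rz": 0,"claw": 255},{"x": 0,"y": 0,"z": -0.1,"rx": 0,"ry": 0,"rz": 0,"claw": 120},{"x": 0,"y": 0,"z": -0.1,"rx": 0,"ry": 0,"rz": 0,"claw": 0},{"x": 0,"y": 0,"z": -0.1,"rx": 0,"ry": 0,"rz": 0,"claw": 0},{"x": 0,"y": 0,"z": -0.1,"rx": 0,"ry": 0,"rz": 0,"claw": 0}]}}

```text
time_s: 5.65
position: [0.4344, -0.2668, 0.0789]
tcp_rot: [[0.946, 0.324, 0.0], [0.324, -0.946, -0.0], [0.0, 0.0, -1.0]]
wrist_force: [-0.0, -0.1, 0.1]
gripper_width: 0.715
grasp_force: 0.0
```

>>> {"api": "move_arm", "payload": {"commands": [{"x": 0,"y": 0,"z": 0,"rx": 0,"ry": 0,"rz": 0,"claw": 0},{"x": 0,"y": 0,"z": 0,"rx": 0,"ry": 0,"rz": 0,"claw": 0},{"x": 0,"y": 0,"z": 0,"rx": 0,"ry": 0,"rz": 0,"claw": 0},{"x": 0,"y": 0,"z": -3,"rx": 0,"ry": 0,"rz": 0,"claw": 0},{"x": 0,"y": 0,"z": -7,"rx": 0,"ry": 0,"rz": 0,"claw": 0}]}}

```text
time_s: 6.07
position: [0.4324, -0.2652, 0.1466]
tcp_rot: [[0.946, 0.324, -0.006], [0.324, -0.946, 0.005], [-0.004, -0.007, -1.0]]
wrist_force: [1.0, -0.9, 0.5]
gripper_width: 1.0
grasp_force: 0.0
```

>>> {"api": "move_arm", "payload": {"commands": [{"x": 0,"y": 0,"z": -4,"rx": 0,"ry": 0,"rz": 0,"claw": 0},{"x": 0,"y": 0,"z": -8,"rx": 0,"ry": 0,"rz": 0,"claw": 0},{"x": 0,"y": 0,"z": -8,"rx": 0,"ry": 0,"rz": 0,"claw": 0},{"x": 0,"y": 0,"z": -8,"rx": 0,"ry": 0,"rz": 0,"claw": 0}]}}

```text
time_s: 6.4
position: [0.4352, -0.2674, 0.2311]
tcp_rot: [[0.946, 0.325, 0.004], [0.325, -0.946, -0.004], [0.003, 0.005, -1.0]]
wrist_force: [-0.2, 0.3, 0.1]
gripper_width: 0.998
grasp_force: 0.0
```

```bash
python3 - <<'E'
from h import *
snap('wrist','w5'); s=sensors.state(); print(s['position'],s['wrist_force'],s['gripper_width'])
cv2.imwrite('pics/w5b.png',cv2.resize(cv2.imread('pics/w5.png'),(800,600),interpolation=cv2.INTER_CUBIC))
E
```

```text
[ 0.43426064 -0.26665453  0.22905361] [-0.73850154  0.01346613 -1.24383618] 1.0018906842127946
```

View pics/w5b.png

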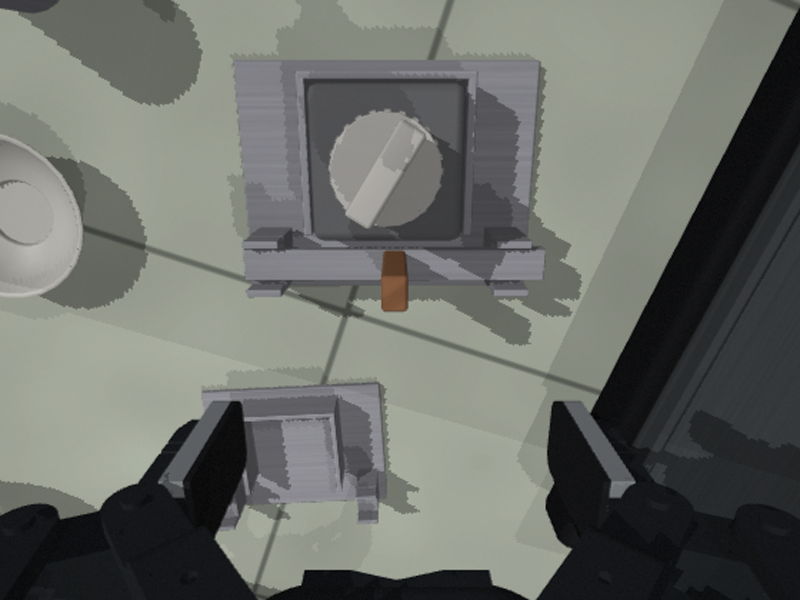

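The bar lies flat in both notches, spanning (245–545, 247–280), with the tab upright. The wing-top corners are at (404,118), (426,134), (369,228) and (346,215).

```bash
python3 - <<'E'
from h import *
q=lambda u,v,z:onz('w5',u*.7,v*.7,z)
W=[q(u,v,.1315) for u,v in [(404,118),(426,134),(369,228),(346,215)]]
wc=sum(W)/4; a=(W[0]+W[1]-W[2]-W[3])/2; print(wc,np.arctan2(a[1],a[0]))
b=[((q(u,v,.05))[:2]) for u,v in [(244,250),(244,279),(544,248),(544,278)]]
c=sum(b)/4; ex=np.array([np.cos(.33),np.sin(.33)]);ey=np.array([-ex[1],ex[0]]); d=c-[.4311,-.2655]; print('bar in seat',d@ex,d@ey, np.arctan2(*(b[0]-b[2])[::-1])-np.pi/2)
print(tool([.4904,-.2448,.105]))
E
```

```text
[ 0.49026559 -0.2450435   0.1315    ] -0.22630768261056805
bar in seat 0.0008656299913172334 -0.0037120107786555536 0.33692896642836523
[ 6.01 -0.26 12.41]
```

>>> {"api": "move_arm", "payload": {"commands": [{"x": 3,"y": -0.1,"z": 0,"rx": 0,"ry": 0,"rz": 0.12,"claw": 0},{"x": 6.0,"y": -0.25,"z": 2,"rx": 0,"ry": 0,"rz": 0.24,"claw": 0},{"x": 6.0,"y": -0.25,"z": 4,"rx": 0,"ry": 0,"rz": 0.36,"claw": 0},{"x": 6.0,"y": -0.25,"z": 6,"rx": 0,"ry": 0,"rz": 0.48,"claw": 0},{"x": 6.0,"y": -0.25,"z": 8,"rx": 0,"ry": 0,"rz": 0.557,"claw": 0}]}}

```text
time_s: 6.87
position: [0.4894, -0.2436, 0.1455]
tcp_rot: [[0.973, -0.23, -0.004], [-0.23, -0.973, 0.002], [-0.004, -0.002, -1.0]]
wrist_force: [0.5, 0.6, 0.6]
gripper_width: 1.004
grasp_force: 0.0
```

>>> {"api": "move_arm", "payload": {"commands": [{"x": 0,"y": 0,"z": 0,"rx": 0,"ry": 0,"rz": 0,"claw": 0},{"x": 0,"y": 0,"z": 0,"rx": 0,"ry": 0,"rz": 0,"claw": 0}]}}

```text
time_s: 7.03
position: [0.489, -0.244, 0.1467]
tcp_rot: [[0.975, -0.222, -0.004], [-0.222, -0.975, 0.003], [-0.005, -0.002, -1.0]]
wrist_force: [0.7, -0.2, 0.4]
gripper_width: 0.999
grasp_force: 0.0
```

```bash
python3 - <<'E'
from h import *
s=sensors.state();T=np.array(s['tcp_rot']); print(s['position'],np.arctan2(T[1,1],T[0,1])+1.797,tool([.4903,-.2449,.105]),s['joints'])
E
```

```text
[ 0.48903295 -0.24401937  0.14668295] 0.0022435454065266036 [0.16 0.07 4.17] [-6.03103230e-01  4.64477073e-01  1.58237821e+00  3.80108625e-05
  1.10006744e+00  1.19163095e+00]
```

>>> {"api": "move_arm", "payload": {"commands": [{"x": 0.15,"y": 0.05,"z": 2,"rx": 0,"ry": 0,"rz": 0,"claw": 0},{"x": 0.15,"y": 0.05,"z": 4,"rx": 0,"ry": 0,"rz": 0,"claw": 0},{"x": 0.15,"y": 0.05,"z": 4.1,"rx": 0,"ry": 0,"rz": 0,"claw": 0},{"x": 0.15,"y": 0.05,"z": 4.1,"rx": 0,"ry": 0,"rz": 0,"claw": 0}]}}

```text
time_s: 7.37
position: [0.4913, -0.2456, 0.1079]
tcp_rot: [[0.975, -0.223, -0.001], [-0.223, -0.975, 0.001], [-0.001, -0.001, -1.0]]
wrist_force: [0.1, -0.9, 0.8]
gripper_width: 0.998
grasp_force: 0.0
```

```bash
python3 - <<'E'
from h import *
s=sensors.state();T=np.array(s['tcp_rot']); print(s['position'],tool([.4903,-.2449,.105]),s['wrist_force'],T[:,2])
E
```

```text
[ 0.49127468 -0.24561655  0.10791255] [-0.11 -0.05  0.29] [ 0.05085792 -0.91749496  0.84353424] [-1.03955656e-03  7.64662294e-04 -9.99999167e-01]
```

>>> {"api": "move_arm", "payload": {"commands": [{"x": -0.1,"y": -0.05,"z": 0.1,"rx": 0,"ry": 0,"rz": 0,"claw": 0},{"x": -0.1,"y": -0.05,"z": 0.1,"rx": 0,"ry": 0,"rz": 0,"claw": 255},{"x": -0.1,"y": -0.05,"z": 0.1,"rx": 0,"ry": 0,"rz": 0,"claw": 255},{"x": -0.1,"y": -0.05,"z": 0.1,"rx": 0,"ry": 0,"rz": 0,"claw": 255},{"x": -0.1,"y": -0.05,"z": 0.1,"rx": 0,"ry": 0,"rz": 0,"claw": 255}]}}

```text
time_s: 7.78
position: [0.4909, -0.2451, 0.1075]
tcp_rot: [[0.974, -0.224, 0.001], [-0.224, -0.974, -0.001], [0.001, 0.0, -1.0]]
wrist_force: [0.7, 0.5, 0.9]
gripper_width: 0.453
grasp_force: 0.0
```

>>> {"api": "move_arm", "payload": {"commands": [{"x": 0,"y": 0,"z": 0,"rx": 0,"ry": 0,"rz": 0,"claw": 255},{"x": 0,"y": 0,"z": 0,"rx": 0,"ry": 0,"rz": 0,"claw": 255},{"x": 0,"y": 0,"z": 0,"rx": 0,"ry": 0,"rz": 0,"claw": 255},{"x": 0,"y": 0,"z": 0,"rx": 0,"ry": 0,"rz": 0,"claw": 255}]}}

```text
time_s: 8.12
position: [0.4908, -0.2448, 0.1071]
tcp_rot: [[0.974, -0.224, 0.0], [-0.224, -0.974, 0.0], [0.0, -0.0, -1.0]]
wrist_force: [-0.1, 1.3, 3.8]
gripper_width: 0.153
grasp_force: 60.2
```

>>> {"api": "move_arm", "payload": {"commands": [{"x": 0,"y": 0,"z": 0.3,"rx": 0,"ry": 0,"rz": 0,"claw": 255},{"x": 0,"y": 0,"z": 0.55,"rx": 0,"ry": 0,"rz": 0,"claw": 255},{"x": 0,"y": 0,"z": 0.75,"rx": 0,"ry": 0,"rz": 0,"claw": 255},{"x": 0,"y": 0,"z": 0.75,"rx": 0,"ry": 0,"rz": 0,"claw": 255},{"x": 0,"y": 0,"z": 0.75,"rx": 0,"ry": 0,"rz": 0,"claw": 255}]}}

```text
time_s: 8.53
position: [0.4909, -0.2449, 0.1]
tcp_rot: [[0.974, -0.224, 0.001], [-0.224, -0.974, -0.0], [0.001, 0.0, -1.0]]
wrist_force: [-2.4, 3.1, 8.4]
gripper_width: 0.154
grasp_force: 60.9
```

>>> {"api": "move_arm", "payload": {"commands": [{"x": 0,"y": 0,"z": 0.1,"rx": 0,"ry": 0,"rz": 0,"claw": 255},{"x": 0,"y": 0,"z": 0.1,"rx": 0,"ry": 0,"rz": 0,"claw": 255},{"x": 0,"y": 0,"z": 0.1,"rx": 0,"ry": 0,"rz": 0,"claw": 255}]}}

```text
time_s: 8.78
position: [0.4909, -0.2449, 0.0993]
tcp_rot: [[0.974, -0.224, 0.001], [-0.224, -0.974, -0.0], [0.001, 0.0, -1.0]]
wrist_force: [-1.0, 2.4, 8.6]
gripper_width: 0.149
grasp_force: 60.9
```

>>> {"api": "move_arm", "payload": {"commands": [{"x": 0,"y": 0,"z": 0,"rx": 0,"ry": 0,"rz": -0.06,"claw": 255},{"x": 0,"y": 0,"z": 0,"rx": 0,"ry": 0,"rz": -0.12,"claw": 255},{"x": 0,"y": 0,"z": 0,"rx": 0,"ry": 0,"rz": -0.18,"claw": 255},{"x": 0,"y": 0,"z": 0,"rx": 0,"ry": 0,"rz": -0.24,"claw": 255},{"x": 0,"y": 0,"z": 0,"rx": 0,"ry": 0,"rz": -0.28,"claw": 255}]}}

```text
time_s: 9.2
position: [0.4917, -0.2452, 0.0996]
tcp_rot: [[0.998, 0.056, 0.003], [0.056, -0.998, -0.001], [0.003, 0.001, -1.0]]
wrist_force: [0.5, 2.9, 8.9]
gripper_width: 0.151
grasp_force: 61.0
```

```bash
python3 - <<'E'
from h import *
s=sensors.state();T=np.array(s['tcp_rot']); print(s['position'],np.arctan2(T[1,1],T[0,1]),s['wrist_force'],s['wrist_torque'])
E
```

```text
[ 0.49170551 -0.24522301  0.0995889 ] -1.5145408333053842 [0.51091487 2.94619032 8.89469342] [ 0.43919123 -0.07799658 -0.05346576]
```

>>> {"api": "move_arm", "payload": {"commands": [{"x": 0,"y": 0,"z": 0.03,"rx": 0,"ry": 0,"rz": -0.08,"claw": 255},{"x": 0,"y": 0,"z": 0.03,"rx": 0,"ry": 0,"rz": -0.17,"claw": 255},{"x": 0,"y": 0,"z": 0.03,"rx": 0,"ry": 0,"rz": -0.26,"claw": 255},{"x": 0,"y": 0,"z": 0.03,"rx": 0,"ry": 0,"rz": -0.35,"claw": 255},{"x": 0,"y": 0,"z": 0.03,"rx": 0,"ry": 0,"rz": -0.42,"claw": 255}]}}

```text
time_s: 9.62
position: [0.4918, -0.2449, 0.0993]
tcp_rot: [[0.888, 0.46, 0.003], [0.46, -0.888, -0.001], [0.002, 0.002, -1.0]]
wrist_force: [0.2, 4.1, 9.5]
gripper_width: 0.151
grasp_force: 61.0
```

>>> {"api": "move_arm", "payload": {"commands": [{"x": 0,"y": 0,"z": 0,"rx": 0,"ry": 0,"rz": -0.08,"claw": 255},{"x": 0,"y": 0,"z": 0,"rx": 0,"ry": 0,"rz": -0.17,"claw": 255},{"x": 0,"y": 0,"z": 0,"rx": 0,"ry": 0,"rz": -0.26,"claw": 255},{"x": 0,"y": 0,"z": 0,"rx": 0,"ry": 0,"rz": -0.34,"claw": 255},{"x": 0,"y": 0,"z": 0,"rx": 0,"ry": 0,"rz": -0.4,"claw": 255}]}}

```text
time_s: 10.03
position: [0.4917, -0.2444, 0.0992]
tcp_rot: [[0.639, 0.769, 0.003], [0.769, -0.639, 0.0], [0.002, 0.002, -1.0]]
wrist_force: [1.4, 6.0, 9.6]
gripper_width: 0.152
grasp_force: 61.0
```

```bash
python3 - <<'E'
from h import *
s=sensors.state();T=np.array(s['tcp_rot']); print(s['position'],np.arctan2(T[1,1],T[0,1])+1.797,s['wrist_force'],s['wrist_torque'])
E
```

```text
[ 0.49172822 -0.24438088  0.09917494] 1.1033801693803933 [1.41283486 6.01795436 9.64599685] [ 1.041268   -0.23134001 -0.15502902]
```

>>> {"api": "move_arm", "payload": {"commands": [{"x": 0,"y": 0,"z": 0,"rx": 0,"ry": 0,"rz": 0,"claw": 255},{"x": 0,"y": 0,"z": -0.5,"rx": 0,"ry": 0,"rz": 0,"claw": 255},{"x": 0,"y": 0,"z": -1.0,"rx": 0,"ry": 0,"rz": 0,"claw": 255},{"x": 0,"y": 0,"z": -1.5,"rx": 0,"ry": 0,"rz": 0,"claw": 255},{"x": 0,"y": 0,"z": -1.5,"rx": 0,"ry": 0,"rz": 0,"claw": 255}]}}

```text
time_s: 10.45
position: [0.4903, -0.2444, 0.1133]
tcp_rot: [[0.642, 0.767, -0.001], [0.767, -0.642, 0.001], [0.0, -0.001, -1.0]]
wrist_force: [0.3, 3.9, 1.8]
gripper_width: 0.156
grasp_force: 60.0
```

>>> {"api": "move_arm", "payload": {"commands": [{"x": 0,"y": 0,"z": -1,"rx": 0,"ry": 0,"rz": 0,"claw": 255},{"x": 0,"y": 0,"z": -2,"rx": 0,"ry": 0,"rz": 0,"claw": 255},{"x": 0,"y": 0,"z": -3.5,"rx": 0,"ry": 0,"rz": 0,"claw": 255},{"x": 0,"y": 0,"z": -5,"rx": 0,"ry": 0,"rz": 0,"claw": 255},{"x": 0,"y": 0,"z": -5.5,"rx": 0,"ry": 0,"rz": 0,"claw": 255}]}}

```text
time_s: 10.87
position: [0.4917, -0.2464, 0.171]
tcp_rot: [[0.642, 0.766, 0.004], [0.766, -0.642, -0.004], [-0.0, 0.005, -1.0]]
wrist_force: [0.3, 0.3, -1.2]
gripper_width: 0.15
grasp_force: 59.6
```

>>> {"api": "move_arm", "payload": {"commands": [{"x": 0,"y": 0,"z": 0,"rx": 0,"ry": 0,"rz": 0,"claw": 255},{"x": 0,"y": 0,"z": 0,"rx": 0,"ry": 0,"rz": 0,"claw": 255},{"x": 0,"y": 0,"z": 0,"rx": 0,"ry": 0,"rz": 0,"claw": 255},{"x": 0,"y": 0,"z": 0,"rx": 0,"ry": 0,"rz": 0,"claw": 255},{"x": 0,"y": 0,"z": 0,"rx": 0,"ry": 0,"rz": 0,"claw": 255}]}}

```text
time_s: 11.28
position: [0.4904, -0.2448, 0.1672]
tcp_rot: [[0.642, 0.767, -0.001], [0.767, -0.642, 0.001], [-0.0, -0.001, -1.0]]
wrist_force: [0.0, -0.5, -0.4]
gripper_width: 0.148
grasp_force: 59.6
```

```bash
python3 - <<'E'
from h import *
snap('side','s6'); s=sensors.state(); print(s['position'],s['wrist_force'],s['joint_vel'].round(3))
b=cv2.imread('pics/s6.png')[100:250,220:420]
cv2.imwrite('pics/c6.png',cv2.resize(b,(800,600),interpolation=cv2.INTER_CUBIC))
E
```

```text
[ 0.49044145 -0.24483415  0.16738688] [-0.77503255 -0.07771069 -1.5025281 ] [ 0.002 -0.003 -0.004 -0.     0.001  0.   ]
```

View pics/c6.png

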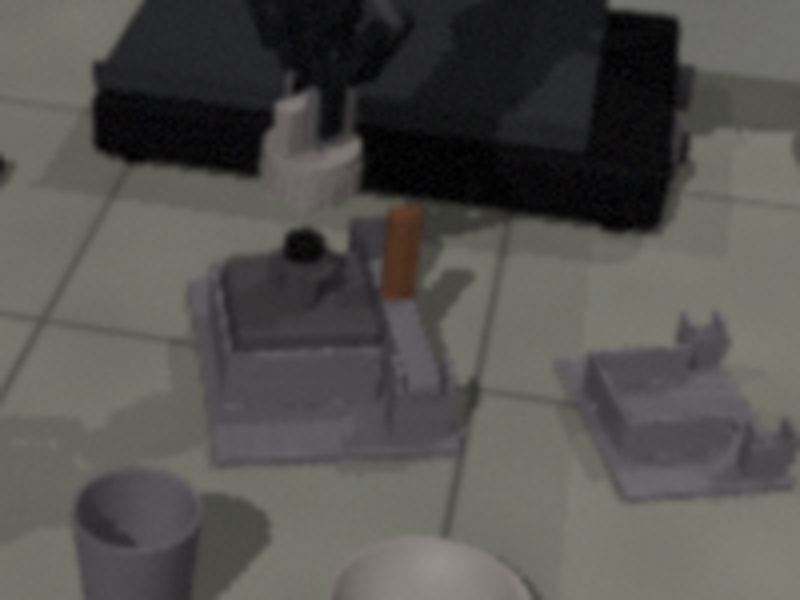

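The cap is held upright at (312,165), clear above the open neck at (303,255). The tub is seated, and the bar lies in its notches with the tab at (402,250).

```bash
python3 -c "
from bench import order; print(order.finish_job())"
```

```text
the job is handed in; nothing more can be done
None
```

I handed the job in at about 11 s: the bar lies in both notches and is let go, and the cap is off and held upright about 6 cm above its locked position, over the tub's mouth; no verdict was returned.

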